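# Take a photometer reading at the third filter

## Task

Push the photometer's sample slide fully home, so that its tube goes in under the hood. Then turn the filter knob on top of the hood clockwise (seen from above) by three clicks and no further; it springs back if let go, so keep the knob gripped at the third stop and finish while holding it there. Do not disturb the tube rack, the jar or the tip box.

Things in the scene. Friction and masses are not known exactly. Their poses are not given: they have to be found in the camera images.
- photometer: White photometer, fixed. Origin: centre of its underside. Axes: x across, y along the slide's travel (open deck to hood), z up. Deck 150 (x) x 320 (y) x 30 mm high. Hood over the +y part: full width, y = 25 to 155 mm, top 115 mm above the bench; tunnel 80 mm wide in x, open at both ends, roof at 93 mm. Knob axis vertical at x 0, y 90 mm. Two rails 8 mm high at x = +-29 mm guide the slide.
- push_tab (a point): Grey upright tab at the slide's outer (-y) end, to grip or push it by: 34 (x) x 10 (y) x 53 mm high, axes as the photometer's. Origin: centre of its foot, 42.5 mm above the bench (top at 95.5 mm). It stands at photometer x = 0, y = -110 mm + the value of joint sample_slide; at home its centre is 45 mm short of the hood's face.
- sample_slide (a joint): Aluminium sample slide, captive between the rails, with a capped tube 110 mm ahead of the tab, top 82.5 mm above the bench (goes under the hood). Value in m, grows towards the photometer's +y; starts at 0 to 0.03; 0.090 is fully home on its end stop. Friction about 2.5 N; it stays where it is left.
- knob_bar (a point): Black grip bar of the filter knob: 50 long (own x) x 14 wide (own y) x 34 mm high, white pointer line on top at its -x end. Origin: on the knob's axis, foot of the bar, 125 mm above the bench (top at 159 mm), on a black disc of 52 mm diameter. At rest its axes are the photometer's; it turns with the knob. Six dark marks on the dial below: rest and stops 1 to 5.
- filter_wheel (a joint): Filter knob's turn in rad, 0 at rest, grows clockwise seen from above. A click every 24 degrees (0.419): third stop at 72 degrees = 1.257, hard end at 120 degrees. A spring (0.12 N m, 0.145 at the third stop) returns it to 0 if let go; clicks are felt as a ripple of +-0.085 N m on top, hardest 6 degrees past a stop, easiest 6 degrees before one. One grasp can turn it to the third stop.
- tube_rack: Bystander: orange tube rack, 75 x 125 mm, 54 mm high with its caps, loose beyond the photometer; origin at the centre of its underside.
- jar: Bystander: white jar, 68 mm diameter, 100 mm high, loose, off the hood end of the photometer; origin at the centre of its underside.
- tip_box: Bystander: pale lidded pipette tip box, 87 x 122 mm, 59 mm high, loose, beyond the hood; origin at the centre of its underside.

How it is judged:
By the outcome, as a careful person would: the job done as asked, in the order asked, and still so for the second after the job is handed in, while the arm keeps its last pose, push and grip.
It also fails if it takes over 48 s, if anything falls off the work surface, if the arm or the gripper's body presses on something with over 40 N, if the wrist force passes 120 N, or if a joint passes its speed limit or range.

## Robot

A 6-joint arm with a two-finger parallel gripper is mounted at the origin on the work surface. World frame = base frame: x ahead of the robot, y to its left, z up, the work surface at z = 0. Lengths are in m, angles in rad, forces in N, time in s.
With the tool pointing down it reaches from about 0.3 to 0.775 m from the base axis. Payload 14.6 kg.
Tool frame: the origin (TCP) lies at the very end of the fingers, on their centre line; the grasp point (between the pads) lies 19 mm behind it; z points along the fingers, y is the line along which they close (so a half turn about z gives the same grasp; the last joint's range is limited). The gripper opens to 94 mm and grips with 3 to 60 N. Pads are 16 mm wide; open, the fingers measure 119 mm over their backs; the gripper's body (75 mm by 177 mm) begins 78 mm behind the grasp point.
Start: joints at [-1.324, 0.3, 1.521, -0, 1.321, -0.067], TCP at [0.17, -0.523, 0.205] pointing down, gripper open.
Joint ranges: [-3.03, 3.03], [-0.79, 2.21], [0.23, 2.52], [-1.04, 4.18], [0, 3.07], [-2.55, 2.55]. Speed limits (rad/s): [2.22, 2.22, 2.57, 3.14, 3.14, 3.14].

## Interface

Orientations are given as [roll, pitch, yaw] about the fixed x, y, z axes, in that order (R = Rz(yaw) Ry(pitch) Rx(roll)).
In Python, from station import ctrl gives the robot as it stands.
- The arm moves only by the tool move_arm, never from a script. Its argument "increments" is a list of rows, each a list of 7 numbers: the opening, from 0 (shut) to 1 (fully open), then the shift along the tool's x, y, z in units of 50 mm (1.0 is 50 mm), then the turn, a rotation vector about the tool's x, y, z in rad. In form: [[claw, tx, ty, tz, rx, ry, rz], ...]. A call has 1 to 20 rows; each row shifts and turns the commanded pose from where the row before left it, along the tool's axes as they then stand; what a row does not reach is not made up. A row lasts 1/10 s, in which the tool goes at most 50 mm and 8.59 degrees, less where a joint would pass 70% of its speed; a pose out of reach is approached as far as the arm can. A call is refused whole if a number of a shift passes 1 or a number of a turn 0.15, either way. A call with a gripper value outside its range is refused whole. The fingers move at their own pace and stop on an object; "force" is the grip in N (left out, the last holds). Time passes only in rows, so rows that do not move let the fingers close. It gives the time, the measured TCP pose, the force, the opening and the grip force at its end, in the units of the state.
- ctrl.get_obs(): the state, without advancing time (a new reading comes with each control period).
- ctrl.camera(name): name is "side" or "top" or "wrist"; returns a dict with "color" (384x512x3 uint8, blue, green, red), "K" (3x3 intrinsics, pixels), "pose" (4x4, takes a point from camera to world coordinates); the wrist camera has in their place "tool_from_camera" (4x4, takes a point from camera to tool coordinates, whose origin is the TCP and whose axes are the flange's). Camera axes: x right, y down, z forward; pixel columns grow to the right and rows downward; lengths in m; the calibration is good to about 2 mm. A picture is of the moment at which its call begins: read the wrist's pose just before it. There is no depth.
- ctrl.hand_in(): hands the job in; it is judged then, once.
Trained networks look in a picture, given as the dict that the camera call returned (one of the last four; its "shot" number tells which), for a name from the list of things; names that differ only in an ending like _2 or _b are one class to them, and where a whole thing is asked for, a point or a joint stands for the part that bears it (a point fixed in the world has none). Each returns a list of dicts, best first, with "conf" (0 to 1); they miss things now and then, are a little off and sometimes report something else, mostly with a low value. They report only what shows in the picture. A call takes as long as a camera call.
- ctrl.cut_out(name, picture): "mask" (384x512 bool, what is visible of it) and "centre" ([row, column] in pixels, amid what is visible of it).
The state is a dict: "time_s": time; "qpos": joint angles; "joint_vel": joint speeds; "tau": joint torques, N m; "ee_pos": TCP position; "eef_rot": TCP orientation; "force": force on the tool from outside, world axes, zero at the start; "moment": the same for the moment, N m; "grip_width": finger opening in m; "grip_force": force on a finger pad.
Only numpy, scipy, OpenCV 4.12 (cv2) and the standard library are available. Lean on these libraries where they do the work, as an engineer would, in place of code of your own. Each camera call takes 0.05 s, during which the arm holds its last target. There are 200 camera calls.

## Working session

There is one attempt and no reset: what is moved stays moved. The work goes in short steps, Python scripts to look and compute and a tool call to move; the robot and the scene stay as the last step left them, time stands still between calls to the robot, and variables do not carry over. Pictures are saved under pics/ and viewed, at most 10 in all, crops included, and the job is handed in when it is done.

Besides the shell and the picture viewer there is one more tool, called after "Emit:" by a JSON object that holds its "method" and its "body". move_arm: Moves the arm, as the interface text tells. Its arguments: {"type":"object","properties":{"increments":{"type":"array","items":{"type":"array","items":{"type":"number"}}},"force":{"type":"number"}},"required":["increments"]}

```bash
mkdir -p pics; ls; cat > h.py <<'E'
import numpy as np, cv2
from station import ctrl
def ray(c,uv):
    P=np.array(c['pose']);d=np.linalg.inv(np.array(c['K']))@[uv[0],uv[1],1]
    return P[:3,3],P[:3,:3]@d
def atz(c,uv,z):
    o,d=ray(c,uv);return o+d*(z-o[2])/d[2]
def proj(c,p):
    P=np.linalg.inv(np.array(c['pose']));q=np.array(c['K'])@(P[:3,:3]@np.array(p)+P[:3,3]);return q[:2]/q[2]
E
python3 - <<'E'
from h import *
o=ctrl.get_obs();print(o)
ims=[]
for n in ['top','side']:
    c=ctrl.camera(n);im=c['color'].copy()
    print(n,np.round(c['pose'],3).tolist(),np.array(c['K']).round(1).tolist())
    for t,z in [('photometer',.115),('push_tab',.0955),('knob_bar',.159),('tube_rack',.054),('jar',.1),('tip_box',.059)]:
        for r in ctrl.cut_out(t,c)[:1]:
            rc=r['centre'];print(t,round(r['conf'],2),np.round(rc),np.round(atz(c,(rc[1],rc[0]),z),3))
            m,_=cv2.findContours(r['mask'].astype(np.uint8),0,2)
            if n=='top':print(cv2.minAreaRect(max(m,key=cv2.contourArea)))
    cv2.imwrite(f'pics/{n}.png',cv2.resize(im,(800,600),interpolation=cv2.INTER_CUBIC))
E
```

```text
pics
{'time_s': 0.0, 'qpos': array([-1.32359755e+00,  3.00476167e-01,  1.52161064e+00, -1.03897173e-05,
        1.32071035e+00, -6.66068440e-02]), 'joint_vel': array([ 0.00060511,  0.00143946,  0.00150319,  0.00042915, -0.00116055,
       -0.00031296]), 'tau': array([ 2.63013448e-03, -5.31798470e+01, -3.52729261e+01,  7.09083793e-02,
        2.43888900e-02, -9.54641678e-05]), 'ee_pos': array([ 0.16969704, -0.52287327,  0.20487105]), 'eef_rot': array([-3.14039015e+00, -7.01280473e-05,  3.13808152e-01]), 'force': array([ 0.80175646,  0.61298397, -1.28203352]), 'moment': array([ 0.01563949,  0.03778846, -0.03792422]), 'grip_force': 0.0, 'grip_width': 0.09421184558478675}
top [[0.014, -0.981, 0.192, 0.447], [-1.0, -0.015, -0.004, 0.087], [0.006, -0.192, -0.981, 1.008], [0.0, 0.0, 0.0, 1.0]] [[385.9, 0.0, 264.8], [0.0, 385.9, 192.4], [0.0, 0.0, 1.0]]
photometer 0.98 [216. 265.] [0.566 0.081 0.115]
((264.673828125, 212.85549926757812), (66.46119689941406, 127.52154541015625), 72.07208251953125)
push_tab 0.7 [208. 285.] [0.587 0.035 0.096]
((283.7561340332031, 209.69509887695312), (18.87948
[... 366 characters left out ...]
0.1  ]
((179.50001525878906, 241.00003051757812), (31.819805145263672, 28.991374969482422), 45.0)
tip_box 0.81 [169. 214.] [0.692 0.212 0.059]
((213.30001831054688, 167.6000213623047), (38.9075813293457, 48.299068450927734), 63.43495178222656)
side [[-0.99, -0.076, 0.122, 0.545], [-0.143, 0.616, -0.774, 0.658], [-0.016, -0.784, -0.621, 0.571], [0.0, 0.0, 0.0, 1.0]] [[391.9, 0.0, 255.1], [0.0, 391.9, 190.6], [0.0, 0.0, 1.0]]
photometer 0.69 [230. 295.] [0.554 0.185 0.115]
push_tab 0.59 [185. 271.] [0.61  0.042 0.096]
knob_bar 0.65 [212. 302.] [0.546 0.189 0.159]
tube_rack 0.94 [207. 194.] [0.762 0.081 0.054]
jar 0.95 [310. 318.] [0.513 0.324 0.1  ]
tip_box 0.94 [274. 207.] [0.693 0.25  0.059]
```

View pics/top.png

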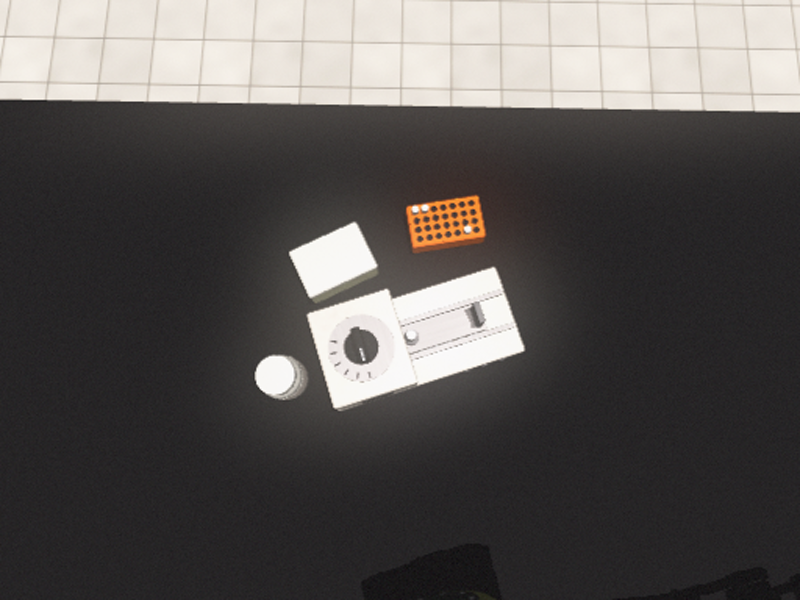

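View pics/side.png

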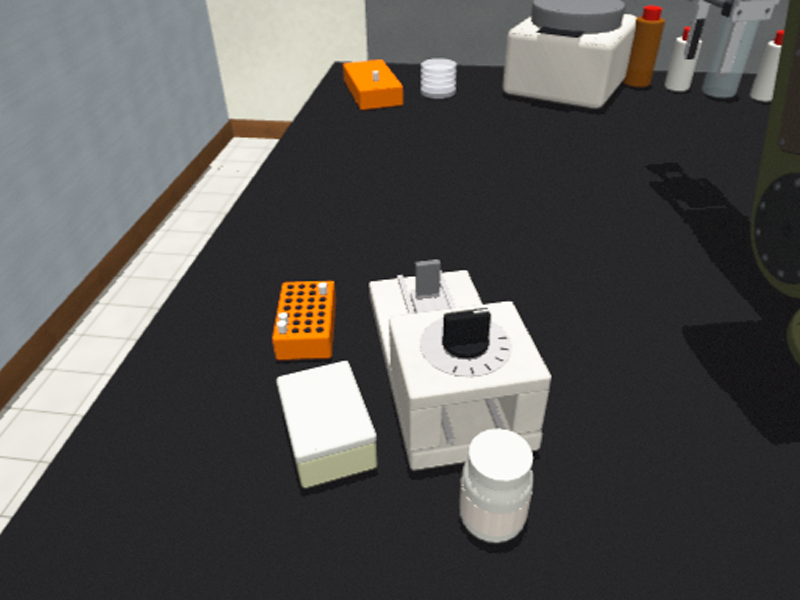

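The top view (800x600) shows deck end corners at (495,267) and (524,350), the hood top corners at (388,290), (307,313) and (416,383), and the pointer on the robot's side of the knob. So the photometer's x points away from the robot, at a yaw of about 16°. Next I fit its pose from both views.

```bash
cat > fit.py <<'E'
from h import *
from scipy.optimize import least_squares
cs={n:ctrl.camera(n) for n in ['top','side']}
R=lambda a:np.array([[np.cos(a),-np.sin(a),0],[np.sin(a),np.cos(a),0],[0,0,1]])
w=lambda p,q:R(p[2])@np.array(q)+[p[0],p[1],0]
D=[('top',(.075,-.16,.03),(495,267)),('top',(-.075,-.16,.03),(524,350)),('top',(.075,.025,.115),(388,290)),('top',(.075,.155,.115),(307,313)),('top',(-.075,.025,.115),(416,383)),
('side',(-.075,.025,.115),(515,303)),('side',(-.075,.155,.115),(550,377)),('side',(.075,.025,.115),(390,318)),('side',(.075,.155,.115),(407,403))]
f=lambda p:np.concatenate([proj(cs[n],w(p,q))-np.array(u)*.64 for n,q,u in D])
p=least_squares(f,[.57,.06,.28],loss='soft_l1').x
print('corner fit',p.round(4),f(p).reshape(-1,2).round(1).tolist())
def hull(c,p,b):
    x0,x1,y0,y1,z0,z1=b
    P=np.array([proj(c,w(p,(x,y,z))) for x in(x0,x1) for y in(y0,y1) for z in(z0,z1)])
    return cv2.convexHull((P*16).round().astype(np.int32))
boxes=[(-.075,.075,-.16,.16,0,.03),(-.075,.075,.025,.155,0,.115)]
p0=p
tab=[]
for n,c in cs.items():
    r=ctrl.cut_out('push_tab',c)[0];m=r['mask']
    def err(q,m=m,c=c):
        i=np.zeros(m.shape,np.uint8);cv2.fillConvexPoly(i,hull(c,p,(-.017,.017,-.115+q,-.105+q,.0425,.0955)),1,shift=4)
        return (i&m).sum()/(i|m).sum()
    print(n,'tab q,iou',max((err(q),q) for q in np.arange(-.01,.06,.001)))
    v=c['color'].copy()
    for b in boxes+[(-.017,.017,-.11-.005+.015,-.11+.005+.015,.0425,.0955),(-.025,.025,.083,.097,.125,.159)]:
        x0,x1,y0,y1,z0,z1=b
        h=np.array([proj(c,w(p,q)) for q in[(x0,y0,z1),(x1,y0,z1),(x1,y1,z1),(x0,y1,z1)]])
        cv2.polylines(v,[(h*16).round().astype(np.int32)],True,(0,0,255),1,shift=4)
    u=[int(x) for x in proj(c,w(p,(0,0,.1)))];cv2.imwrite(f'pics/fit_{n}.png',cv2.resize(v[u[1]-75:u[1]+75,u[0]-100:u[0]+100],(800,600),interpolation=2))
    print('knob',w(p,(0,.09,.159)).round(4))
E
python3 fit.py
```

```text
corner fit [0.5779 0.0774 0.3105] [[-0.0, -0.0], [0.1, 1.6], [-0.7, -1.6], [-2.0, -0.5], [-0.0, -0.0], [-1.0, -1.3], [1.9, 1.3], [-0.9, -1.2], [1.1, -2.6]]
top tab q,iou (np.float64(0.1457663451232583), np.float64(0.01399999999999998))
knob [0.5505 0.1631 0.159 ]
side tab q,iou (np.float64(0.616822429906542), np.float64(0.008999999999999982))
knob [0.5505 0.1631 0.159 ]
```

View pics/fit_top.png

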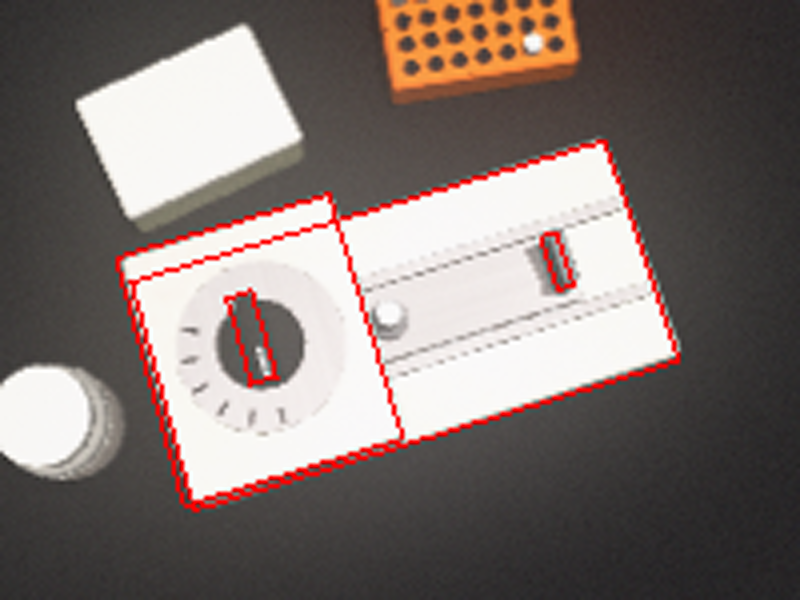

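The fit outlines the deck, hood and tab well; the knob is about 4 mm off and will be refined with the wrist camera. Next I plan the approach.

```bash
cat > plan.py <<'E'
from h import *
from scipy.spatial.transform import Rotation as Ro
PH=np.array([.5779,.0774,.3105])
def W(x,y,z):
    c,s=np.cos(PH[2]),np.sin(PH[2]);return np.array([PH[0]+c*x-s*y,PH[1]+s*x+c*y,z])
def plan(tgt,yaw,n,claw,nr=None):
    o=ctrl.get_obs();nr=nr or n
    p=np.array(o['ee_pos']);R=Ro.from_euler('xyz',o['eef_rot']);T=Ro.from_euler('xyz',[np.pi,0,yaw])
    print('at',p.round(4),np.round(o['eef_rot'],4),'t',o['time_s'])
    y0=o['eef_rot'][2];d=(yaw-y0+np.pi)%(2*np.pi)-np.pi
    rows=[];P=p.copy()
    for i in range(n):
        s=R.inv().apply((tgt-P)/(n-i))/.05
        f=T*Ro.from_euler('z',d*(1-min(1,(i+1)/nr)))  # tool z is down
        r=(R.inv()*f).as_rotvec()
        row=[claw]+list(np.round(s,2))+list(np.round(r,3));rows.append([float(v) for v in row])
        P=P+R.apply(np.array(row[1:4])*.05);R=R*Ro.from_rotvec(row[4:])
    print(rows);print('end',P.round(4),R.as_euler('xyz').round(4))
E
python3 -c "
from plan import *
plan(W(0,-.12,.26),PH[2]+np.pi/2,20,0)"
```

```text
at [ 0.1698 -0.5231  0.2054] [-3.1416 -0.      0.3138] t 0.9
[[0.0, 0.57, -0.33, -0.05, -0.0, -0.0, -0.078], [0.0, 0.6, -0.28, -0.05, -0.0, -0.0, -0.079], [0.0, 0.62, -0.23, -0.06, -0.0, -0.0, -0.078], [0.0, 0.63, -0.18, -0.05, -0.0, -0.0, -0.078], [0.0, 0.65, -0.13, -0.06, -0.0, -0.0, -0.079], [0.0, 0.65, -0.08, -0.05, -0.0, -0.0, -0.078], [0.0, 0.66, -0.03, -0.06, -0.0, -0.0, -0.079], [0.0, 0.66, 0.02, -0.05, -0.0, -0.0, -0.078], [0.0, 0.65, 0.07, -0.06, -0.0, -0.0, -0.078], [0.0, 0.65, 0.12, -0.05, -0.0, -0.0, -0.079], [0.0, 0.64, 0.17, -0.06, -0.0, -0.0, -0.078], [0.0, 0.62, 0.22, -0.05, -0.0, -0.0, -0.078], [0.0, 0.6, 0.27, -0.06, -0.0, -0.0, -0.079], [0.0, 0.58, 0.32, -0.05, -0.0, -0.0, -0.078], [0.0, 0.55, 0.36, -0.06, 0.0, -0.0, -0.079], [0.0, 0.52, 0.41, -0.05, 0.0, -0.0, -0.078], [0.0, 0.49, 0.44, -0.06, 0.0, -0.0, -0.078], [0.0, 0.45, 0.48, -0.05, 0.0, -0.0, -0.079], [0.0, 0.41, 0.52, -0.06, 0.0, -0.0, -0.078], [0.0, 0.36, 0.54, -0.05, 0.0, -0.0, -0.078]]
end [ 0.6145 -0.037   0.26  ] [ 3.1416 -0.      1.8808]
```

Emit:
{"method": "move_arm", "body": {"increments": [[0,0.57,-0.33,-0.05,0,0,-0.078],[0,0.6,-0.28,-0.05,0,0,-0.079],[0,0.62,-0.23,-0.06,0,0,-0.078],[0,0.63,-0.18,-0.05,0,0,-0.078],[0,0.65,-0.13,-0.06,0,0,-0.079],[0,0.65,-0.08,-0.05,0,0,-0.078],[0,0.66,-0.03,-0.06,0,0,-0.079],[0,0.66,0.02,-0.05,0,0,-0.078],[0,0.65,0.07,-0.06,0,0,-0.078],[0,0.65,0.12,-0.05,0,0,-0.079],[0,0.64,0.17,-0.06,0,0,-0.078],[0,0.62,0.22,-0.05,0,0,-0.078],[0,0.6,0.27,-0.06,0,0,-0.079],[0,0.58,0.32,-0.05,0,0,-0.078],[0,0.55,0.36,-0.06,0,0,-0.079],[0,0.52,0.41,-0.05,0,0,-0.078],[0,0.49,0.44,-0.06,0,0,-0.078],[0,0.45,0.48,-0.05,0,0,-0.079],[0,0.41,0.52,-0.06,0,0,-0.078],[0,0.36,0.54,-0.05,0,0,-0.078]]}}

```text
time_s: 2.9
ee_pos: [0.6154, -0.0358, 0.2601]
eef_rot: [3.142, 0.0, 1.884]
force: [0.4, -0.7, 0.0]
grip_width: 0.0005
grip_force: 0.0
```

```bash
cat >> plan.py <<'E'
def wrist():
    o=ctrl.get_obs();c=ctrl.camera('wrist')
    T=np.eye(4);T[:3,:3]=Ro.from_euler('xyz',o['eef_rot']).as_matrix();T[:3,3]=o['ee_pos']
    c['pose']=T@np.array(c['tool_from_camera']);return c
def overlay(c,fn,q):
    v=c['color'].copy()
    for x0,x1,y0,y1,z1 in [(-.075,.075,-.16,.16,.03),(-.075,.075,.025,.155,.115),(-.017,.017,-.115+q,-.105+q,.0955),(-.025,.025,.083,.097,.159)]:
        h=np.array([proj(c,W(*u)) for u in[(x0,y0,z1),(x1,y0,z1),(x1,y1,z1),(x0,y1,z1)]])
        cv2.polylines(v,[(h*16).round().astype(np.int32)],True,(0,0,255),1,shift=4)
    cv2.imwrite(fn,cv2.resize(v,(800,600),interpolation=2))
E
python3 -c "
from plan import *
c=wrist();print(c['tool_from_camera'].round(3).tolist());overlay(c,'pics/w1.png',.01)
plan(W(0,-.14,.065),PH[2]+np.pi/2,8,0)"
```

```text
[[0.0, -0.972, -0.234, 0.067], [1.0, 0.0, 0.0, -0.001], [-0.0, -0.234, 0.972, -0.18], [0.0, 0.0, 0.0, 1.0]]
at [ 0.6173 -0.0327  0.2599] [ 3.1408e+00 -7.0000e-04  1.8914e+00] t 2.95
[[0.0, -0.06, -0.01, 0.49, 0.001, -0.001, 0.001], [0.0, -0.06, -0.01, 0.49, -0.0, 0.0, 0.002], [0.0, -0.06, -0.01, 0.49, -0.0, 0.0, 0.001], [0.0, -0.06, -0.01, 0.49, -0.0, 0.0, 0.001], [0.0, -0.06, -0.01, 0.48, -0.0, 0.0, 0.001], [0.0, -0.05, -0.01, 0.49, -0.0, 0.0, 0.002], [0.0, -0.06, -0.01, 0.48, -0.0, 0.0, 0.001], [0.0, -0.05, -0.01, 0.49, -0.0, 0.0, 0.001]]
end [ 0.6207 -0.0558  0.0649] [-3.1414e+00  3.0000e-04  1.8814e+00]
```

View pics/w1.png

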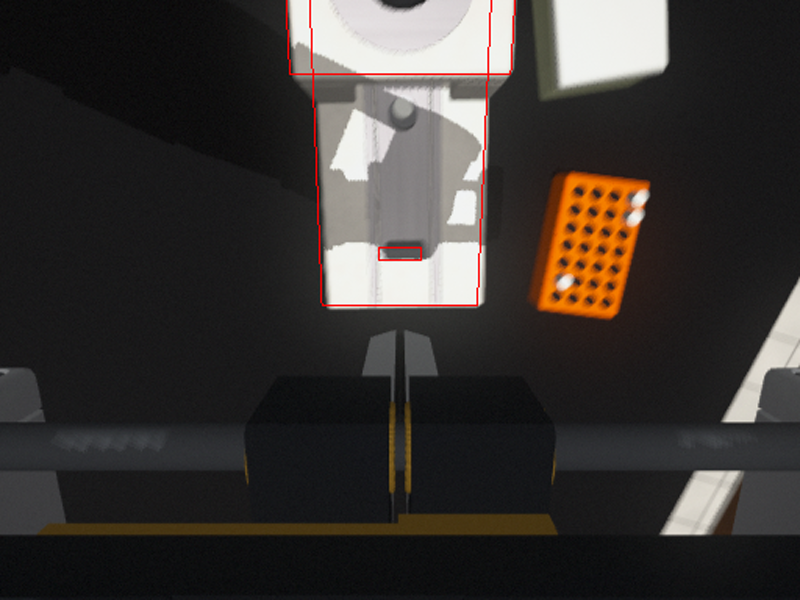

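The wrist view shows the tab at about (404,248), roughly 3 mm further +x than the model and at q≈0.014. The fingers are well aligned. I'll lower behind the tab.

Emit:
{"method": "move_arm", "body": {"increments": [[0,-0.1,0.01,0.4,0,0,0],[0,-0.1,0.01,0.6,0,0,0],[0,-0.1,0.01,0.7,0,0,0],[0,-0.1,0.01,0.7,0,0,0],[0,0,0.01,0.7,0,0,0],[0,0,0,0.5,0,0,0],[0,0,0,0.3,0,0,0],[0,0,0,0,0,0,0],[0,0,0,0,0,0,0]]}}

```text
time_s: 3.85
ee_pos: [0.6236, -0.0553, 0.0661]
eef_rot: [3.14, 0.001, 1.881]
force: [-0.9, 1.0, 0.1]
grip_width: 0.0004
grip_force: 0.0
```

```bash
python3 - <<'E'
from plan import *
o=ctrl.get_obs();p=np.array(o['ee_pos']);a=PH[2];d=p[:2]-PH[:2]
print(p,'ph x,y',np.cos(a)*d[0]+np.sin(a)*d[1],-np.sin(a)*d[0]+np.cos(a)*d[1],o['eef_rot'],o['force'])
E
```

```text
[ 0.62356331 -0.05532214  0.06605787] ph x,y 0.002928499678230445 -0.140327220823349 [3.14045777e+00 5.25406274e-04 1.88079505e+00] [-0.87215807  1.00558948  0.05084071]
```

Emit:
{"method": "move_arm", "body": {"increments": [[0,0.2,0,0,0,0,0],[0,0.2,0,0,0,0,0],[0,0.2,0,0,0,0,0],[0,0.2,0,0,0,0,0],[0,0.2,0,0,0,0,0],[0,0.2,0,0,0,0,0],[0,0.2,0,0,0,0,0],[0,0.2,0,0,0,0,0],[0,0.15,0,0,0,0,0],[0,0.1,0,0,0,0,0],[0,0,0,0,0,0,0],[0,0,0,0,0,0,0]]}}

```text
time_s: 5.05
ee_pos: [0.5947, 0.033, 0.0647]
eef_rot: [-3.141, -0.0, 1.881]
force: [-0.7, -0.3, 0.5]
grip_width: 0.0006
grip_force: 0.0
```

Emit:
{"method": "move_arm", "body": {"increments": [[0,0.06,0,0,0,0,0],[0,0.06,0,0,0,0,0],[0,0,0,0,0,0,0]]}}

```text
time_s: 5.35
ee_pos: [0.5928, 0.0387, 0.0648]
eef_rot: [-3.141, -0.0, 1.881]
force: [-0.3, 0.4, 0.0]
grip_width: 0.0003
grip_force: 0.1
```

Emit:
{"method": "move_arm", "body": {"increments": [[0,0.06,0,0,0,0,0],[0,0.06,0,0,0,0,0]]}}

```text
time_s: 5.55
ee_pos: [0.5915, 0.0427, 0.0649]
eef_rot: [3.141, 0.003, 1.881]
force: [7.8, -27.4, -6.8]
grip_width: 0.0003
grip_force: 14.5
```

Emit:
{"method": "move_arm", "body": {"increments": [[0,0.05,0,0,0,0,0],[0,0.05,0,0,0,0,0]]}}

```text
time_s: 5.75
ee_pos: [0.5915, 0.043, 0.065]
eef_rot: [3.14, 0.01, 1.88]
force: [18.8, -58.1, -11.1]
grip_width: 0.0005
grip_force: 30.5
```

Contact with the end stop is firm: the force rose to 60 N with no further motion. I'll back off, lift and go over the knob.

Emit:
{"method": "move_arm", "body": {"increments": [[0,-0.2,0,0,0,0,0],[0,-0.4,0,0,0,0,0],[0,-0.4,0,0,0,0,0],[0,0,0,-0.5,0,0,0],[0,0,0,-0.7,0,0,0],[0,0,0,-0.7,0,0,0],[0,0,0,-0.7,0,0,0],[0,0,0,-0.7,0,0,0],[0,0,0,-0.7,0,0,0],[1,0,0,-0.3,0,0,0],[1,0,0,0,0,0,0],[1,0,0,0,0,0,0]]}}

```text
time_s: 6.95
ee_pos: [0.6047, 0.0017, 0.279]
eef_rot: [-3.141, -0.001, 1.881]
force: [0.3, -0.2, -0.5]
grip_width: 0.0211
grip_force: 0.0
```

```bash
python3 -c "
from plan import *
plan(W(0,.086,.28),PH[2]+np.pi,12,1)
for n in ['side','wrist']:
    c=wrist() if n=='wrist' else ctrl.camera(n); overlay(c,f'pics/home_{n}.png',.09)"
```

```text
at [0.6047 0.0017 0.279 ] [-3.1408e+00 -6.0000e-04  1.8810e+00] t 6.95
[[1.0, 0.28, -0.0, -0.0, -0.001, -0.001, -0.131], [1.0, 0.28, 0.03, -0.0, 0.0, 0.0, -0.131], [1.0, 0.27, 0.07, -0.0, 0.0, 0.0, -0.131], [1.0, 0.26, 0.1, -0.0, 0.0, 0.0, -0.131], [1.0, 0.24, 0.13, -0.0, 0.0, 0.0, -0.131], [1.0, 0.22, 0.17, -0.0, -0.0, 0.0, -0.131], [1.0, 0.2, 0.19, -0.0, -0.0, 0.0, -0.13], [1.0, 0.17, 0.22, -0.0, -0.0, 0.0, -0.131], [1.0, 0.14, 0.24, -0.01, -0.0, 0.0, -0.131], [1.0, 0.11, 0.25, -0.0, -0.0, 0.0, -0.131], [1.0, 0.08, 0.26, -0.01, -0.0, 0.0, -0.131], [1.0, 0.04, 0.28, -0.0, -0.0, 0.0, -0.131]]
end [0.5514 0.1594 0.2799] [-3.1412e+00  3.0000e-04 -2.8312e+00]
```

View pics/home_wrist.png

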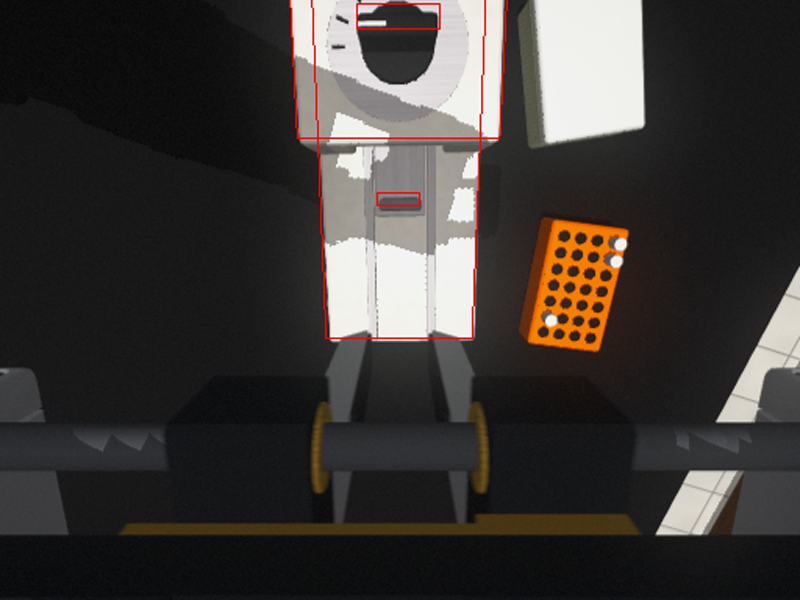

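The tab at (399,203) sits home, agreeing with the measured shift of about -3.5 mm in y. The knob bar shows the same shift, with its pointer line at row 22, so the knob is at model y≈0.086.

Emit:
{"method": "move_arm", "body": {"increments": [[1,0.28,0,0,0,0,-0.131],[1,0.28,0.03,0,0,0,-0.131],[1,0.27,0.07,0,0,0,-0.131],[1,0.26,0.1,0,0,0,-0.131],[1,0.24,0.13,0,0,0,-0.131],[1,0.22,0.17,0,0,0,-0.131],[1,0.2,0.19,0,0,0,-0.13],[1,0.17,0.22,0,0,0,-0.131],[1,0.14,0.24,-0.01,0,0,-0.131],[1,0.11,0.25,0,0,0,-0.131],[1,0.08,0.26,-0.01,0,0,-0.131],[1,0.04,0.28,0,0,0,-0.131],[1,0,0,0,0,0,0],[1,0,0,0,0,0,0],[1,0,0,0,0,0,0]]}}

```text
time_s: 8.55
ee_pos: [0.5518, 0.1585, 0.2805]
eef_rot: [-3.142, -0.001, -2.835]
force: [-0.3, -0.2, 0.3]
grip_width: 0.0941
grip_force: 0.0
```

```bash
python3 -c "
from plan import *
PH[:2]=W(0,-.0035,0)[:2]
c=wrist(); overlay(c,'pics/knob.png',.09)
for r in ctrl.cut_out('knob_bar',c): print(r['conf'],r['centre'],proj(c,W(0,.09,.159)))
plan(W(0,.09,.131),PH[2]+np.pi,6,1)"
```

```text
0.72 [176.8, 255.1] [257.61118828 186.16510417]
at [0.5518 0.1585 0.2808] [ 3.1416e+00 -3.0000e-04 -2.8339e+00] t 8.65
[[1.0, -0.0, 0.0, 0.5, 0.0, -0.0, -0.0], [1.0, -0.0, 0.01, 0.5, 0.0, -0.0, -0.001], [1.0, -0.0, 0.0, 0.5, 0.0, -0.0, -0.0], [1.0, -0.0, 0.01, 0.5, 0.0, -0.0, -0.001], [1.0, -0.0, 0.0, 0.5, 0.0, -0.0, -0.0], [1.0, -0.0, 0.01, 0.5, 0.0, -0.0, -0.001]]
end [0.5513 0.16   0.1308] [ 3.1416e+00 -3.0000e-04 -2.8309e+00]
```

View pics/knob.png

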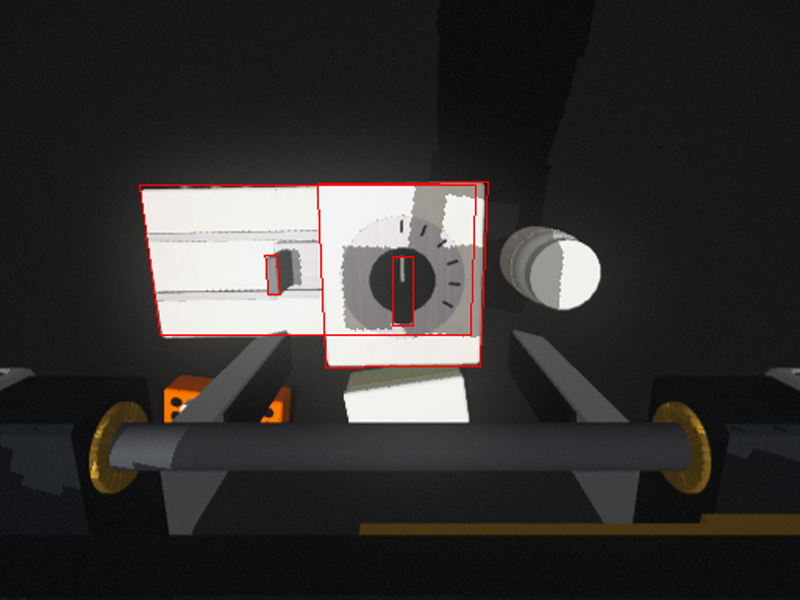

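The wrist overlay matches the bar, with the pointer at (403,268). I'll descend and grip.

Emit:
{"method": "move_arm", "body": {"increments": [[1,0,0.01,0.5,0,0,0],[1,0,0.01,0.7,0,0,0],[1,0,0,0.7,0,0,0],[1,0,0,0.6,0,0,0],[1,0,0,0.35,0,0,0],[1,0,0,0.1,0,0,0],[1,0,0,0,0,0,0],[0.3,0,0,0,0,0,0],[0.3,0,0,0,0,0,0],[0.3,0,0,0,0,0,0],[0.3,0,0,0,0,0,0],[0.3,0,0,0,0,0,0],[0.3,0,0,0,0,0,0]], "force": 15}}

```text
time_s: 9.95
ee_pos: [0.5514, 0.1601, 0.1336]
eef_rot: [3.142, 0.0, -2.831]
force: [0.2, -0.3, -0.1]
grip_width: 0.0494
grip_force: 0.0
```

Emit:
{"method": "move_arm", "body": {"increments": [[0,0,0,0,0,0,0],[0,0,0,0,0,0,0],[0,0,0,0,0,0,0],[0,0,0,0,0,0,0],[0,0,0,0,0,0,0]], "force": 15}}

```text
time_s: 10.45
ee_pos: [0.5513, 0.1603, 0.1335]
eef_rot: [3.141, 0.0, -2.831]
force: [-0.4, 0.7, -0.0]
grip_width: 0.014
grip_force: 15.0
```

The grip is centred on the bar (14 mm) with no side force. I'll turn in stages, with +rz being clockwise seen from above.

Emit:
{"method": "move_arm", "body": {"increments": [[0,0,0,0,0,0,0],[0,0,0,0,0,0,0],[0,0,0,0,0,0,0.05],[0,0,0,0,0,0,0.1],[0,0,0,0,0,0,0.1],[0,0,0,0,0,0,0.1],[0,0,0,0,0,0,0.1],[0,0,0,0,0,0,0.1],[0,0,0,0,0,0,0.05],[0,0,0,0,0,0,0],[0,0,0,0,0,0,0]], "force": 50}}

```text
time_s: 11.55
ee_pos: [0.5513, 0.1605, 0.1335]
eef_rot: [3.141, -0.0, 2.854]
force: [-0.2, 5.1, -1.9]
grip_width: 0.0138
grip_force: 50.0
```

Emit:
{"method": "move_arm", "body": {"increments": [[0,0,0,0,0,0,0.05],[0,0,0,0,0,0,0.1],[0,0,0,0,0,0,0.1],[0,0,0,0,0,0,0.1],[0,0,0,0,0,0,0.1],[0,0,0,0,0,0,0.08],[0,0,0,0,0,0,0.05],[0,0,0,0,0,0,0.03],[0,0,0,0,0,0,0.03],[0,0,0,0,0,0,0.02],[0,0,0,0,0,0,0],[0,0,0,0,0,0,0],[0,0,0,0,0,0,0]]}}

```text
time_s: 12.85
ee_pos: [0.5515, 0.1607, 0.1335]
eef_rot: [3.14, -0.001, 2.194]
force: [0.7, 8.0, -1.2]
grip_width: 0.0139
grip_force: 50.0
```

```bash
python3 -c "
from plan import *
o=ctrl.get_obs();print(o['eef_rot'],o['moment'],o['force'],o['grip_width'],o['qpos'],'turn',-2.831+2*np.pi-o['eef_rot'][2])
c=ctrl.camera('side');w=wrist()
p=[int(v) for v in proj(c,W(0,.06,.13))]
a=cv2.resize(c['color'][p[1]-90:p[1]+90,p[0]-65:p[0]+65],(400,554),interpolation=2)
b=cv2.resize(w['color'][40:220,190:320],(400,554),interpolation=2)
cv2.imwrite('pics/hold.png',np.hstack([a,b]))
r=ctrl.cut_out('push_tab',c);print(r[0]['conf'],r[0]['centre'],proj(c,W(0,-.0235,.07))) if r else 0
for t in ['tube_rack','jar','tip_box']:
    r=ctrl.cut_out(t,c);print(t,r[0]['centre'] if r else None)
"
```

```text
[ 3.14047610e+00 -5.55894018e-04  2.19405546e+00] [ 1.30506925 -0.39077894  0.13755205] [ 0.6526365   8.02404407 -1.20397387] 0.013932263810658804 [ 2.19358612e-01  4.19711218e-01  1.53229885e+00  1.02377933e-03
  1.18877453e+00 -4.04281491e-01] turn 1.2581298457001107
0.75 [259.0, 290.4] [282.64969017 199.66467249]
tube_rack [204.7, 192.6]
jar None
tip_box [273.5, 207.0]
```

View pics/hold.png

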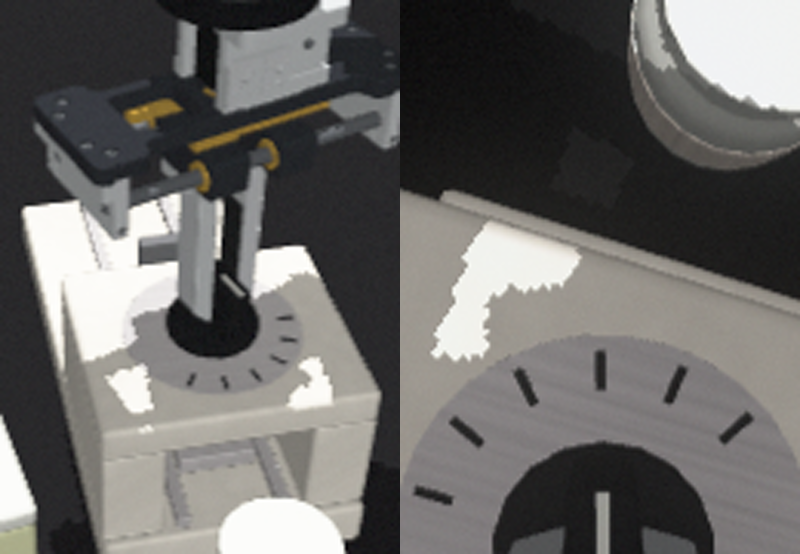

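The right crop shows the pointer line at (602,520) in line with the fourth of the six marks, which is stop 3. The measured turn is 1.258 rad and the torque is about 0.14 N m, as expected there. The bystanders are where they were, so I'll hand in.

```bash
python3 -c "
from station import ctrl
print(ctrl.hand_in())"
```

```text
the job is handed in; nothing more can be done
None
```

I pushed the slide home against its end stop and turned the knob clockwise to its third stop (1.258 rad against the 1.257 target), and handed in with the arm still gripping it there. The tube rack and tip box had not moved; in the last pictures the side-view detector missed the jar, though it was upright in the view.

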